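# Check-weigh a jar on the stall's balance

### The job

A filled 300 g jar already sits in one pan of the green balance. From the brass weights on the red mat take the 200 g one and the 100 g one and stand both upright on the floor of the empty pan, side by side, so that the beam comes level. Then let go.

Things in the scene. Friction and masses are not known exactly. Their poses are not given: they have to be found in the camera images.
- weight_200: 200 g weight: upright brass cylinder, body 28 mm diameter, 38 mm high, with a 19 mm knob, 49 mm high in all; second largest of four on the red mat (3 mm thick), in any order, about 100 mm apart. Not wanted there: the 500 g (38 mm diameter, 66 mm high) and 50 g (18 mm, 30 mm high). Origin: centre of its underside, z up.
- weight_100: 100 g weight: same shape, body 22 mm diameter, 31 mm high, with a 15 mm knob, 39 mm high in all; third largest of the four. Origin: centre of its underside, z up.
- weight_pan (a point): centre of the empty pan's floor (upper face): level round steel dish, flat floor 126 mm in diameter, rim 6 mm higher. z up, +y along the beam away from the balance's middle; the jar's pan is 250 mm away in -y; the column between them stays below 40 mm over this floor. Starts up at its stop, about 147 mm over the table, and stays there with 200 g; sinks 18 mm, damped, at balance.
- beam (a joint): tilt of the beam in rad: 0 level, positive with the empty (weight) pan high; stops at -0.144 and +0.144, starts at +0.144. 50 g too much on either side sends it to the stop. Pans stay horizontal and the place of a load in its pan does not matter. A push of about 3 N lowers the empty pan.
Things that resemble listed ones, but are neither listed nor needed, are in the scene too. Leave any turquoise look-alike of the weight_200 alone.

How it is judged:
By the outcome, as a careful person would: the job done as asked, in the order asked, and still so for the second after the job is handed in, with the robot touching nothing.
It also fails if it takes over 64 s, if anything falls off the work surface, if the arm or the gripper's body presses on something with over 40 N, if the wrist force passes 120 N, or if a joint passes its speed limit or range.

### The arm

A 6-joint arm with a two-finger parallel gripper is mounted at the origin on the work surface. World frame = base frame: x ahead of the robot, y to its left, z up, the work surface at z = 0. Lengths are in mm, angles in rad, forces in N, time in s.
With the tool pointing down it reaches from about 425 to 1125 mm from the base axis. Payload 14.9 kg.
Tool frame: the origin (TCP) lies at the centre of the arm's flange, where the gripper is bolted on; the fingertips stand 191 mm ahead of it and the grasp point (between the pads) lies 172 mm ahead of it (r.tcp_to_tips is the distance from the TCP to the fingertips, in mm); z points along the fingers, y is the line along which they close (so a half turn about z gives the same grasp; the last joint's range is limited). The gripper opens to 91 mm and grips with 3 to 60 N. Pads are 32 mm wide; open, the fingers measure 118 mm over their backs; the gripper's body (76 mm by 178 mm) begins 60 mm behind the grasp point.
Start: joints at [1.186, 0.379, 1.734, -0, 1.028, -0.033], TCP at [241.22, 657.14, 404.732] pointing down, gripper open.
Joint ranges: [-2.77, 2.77], [-0.74, 2.19], [0, 2.66], [-1.06, 4.2], [0.31, 2.87], [-3.08, 3.08]. Speed limits (rad/s): [1.89, 1.89, 2.39, 3.14, 3.14, 3.14].

### API

Orientations are given as a rotation vector (axis times angle).
In Python, from bench import r gives the robot as it stands.
- The arm moves only by the tool play_rows, never from a script. Its argument "commands" is a list of rows, each a list of 5 numbers: the finger opening in cm, from 0 to 9.12, then the shift along the tool's x, y, z in cm, then the turn about the tool's z in rad. In form: [[grip, x, y, z, twist], ...]. A call has 1 to 20 rows; each row is the pose to reach, as a shift and turn from the pose commanded when the call began, along the tool's axes at that moment; what a row does not reach only later rows make up. A row lasts 1/8 s, in which the tool goes at most 62.5 mm and 10.7 degrees, less where a joint would pass 70% of its speed; a pose out of reach is approached as far as the arm can. A call with a gripper value outside its range is refused whole. The fingers move at their own pace and stop on an object; "grip_force" is the grip in N (left out, the last holds). Time passes only in rows, so rows that repeat a pose let the fingers close. It gives the time, the measured TCP pose, the force, the opening and the grip force at its end, in the units of the state.
- r.read_state(): the state, without advancing time (a new reading comes with each control period).
- r.camera(name): name is "side" or "top" or "wrist"; returns a dict with "color" (480x640x3 uint8, red, green, blue), "range_z" (480x640 float32, mm along the optical axis (not along the pixel's ray), 0 where there is no reading), "K" (3x3 intrinsics, pixels), "position" and "orientation" of the camera in the world. Camera axes: x right, y up, looking along -z (the intrinsics and any distortion apply to the point x, -y, -z); pixel columns grow to the right and rows downward; lengths in mm; the calibration is good to about 2 mm. A picture is of the moment at which its call begins.
- r.close_job(): hands the job in; it is judged then, once.
Trained networks look in a picture, given as the dict that the camera call returned (one of the last four; its "shot" number tells which), for a name from the list of things; names that differ only in an ending like _2 or _b are one class to them, and where a whole thing is asked for, a point or a joint stands for the part that bears it (a point fixed in the world has none). Each returns a list of dicts, best first, with "confidence" (0 to 1); they miss things now and then, are a little off and sometimes report something else, mostly with a low value. They report only what shows in the picture. A call takes as long as a camera call. They do not tell look-alikes from the thing itself.
- r.recognise(picture, query): "uv" ([column, row] in pixels, amid what is visible of it).
- r.regions_of(picture, query): "mask" (480x640 bool, what is visible of it) and "uv" ([column, row] in pixels, amid what is visible of it).
- r.tip_of(picture, query): "uv" ([column, row] in pixels: a listed point, or the origin of a listed thing).
The state is a dict: "time": time; "joints": joint angles; "joint_vel": joint speeds; "effort": joint torques, N m; "ee_pos": TCP position; "tcp_rot": TCP orientation; "wrist_force": force on the tool from outside, world axes, zero at the start; "moment": the same for the moment, N m; "grip_width": finger opening in mm; "grip_force": force on a finger pad.
Only numpy, scipy, OpenCV 4.12 (cv2) and the standard library are available. Lean on these libraries where they do the work, as an engineer would, in place of code of your own. Each camera call takes 0.05 s, during which the arm holds its last target. There are 200 camera calls.

## Working session

There is one attempt and no reset: what is moved stays moved. The work goes in short steps, Python scripts to look and compute and a tool call to move; the robot and the scene stay as the last step left them, time stands still between calls to the robot, and variables do not carry over. Pictures are saved under pics/ and viewed, at most 10 in all, crops included, and the job is handed in when it is done.

Besides the shell and the picture viewer there is one more tool, called as name(argument=value, ...) on one line, values as JSON. play_rows: Moves the arm, as the interface text tells. Its arguments: {"type":"object","properties":{"commands":{"type":"array"},"grip_force":{"type":"number"}},"required":["commands"]}

```bash
mkdir -p pics; cat > h.py <<'E'
import numpy as np, cv2
from scipy.spatial.transform import Rotation as R
from bench import r
def world(p,uv,z=None):
    K=np.array(p["K"]);u,v=uv
    d=np.linalg.inv(K)@[u,v,1.];d=np.array([d[0],-d[1],-d[2]])
    o=np.array(p["orientation"],float)
    M=R.from_rotvec(o).as_matrix() if o.size==3 else o.reshape(3,3)
    d=M@d;c=np.array(p["position"],float)
    if z is None:
        return c+d*p["range_z"][int(round(v)),int(round(u))]
    return c+d*(z-c[2])/d[2]
def save(p,n): cv2.imwrite("pics/"+n,np.ascontiguousarray(p["color"][:,:,::-1]))
E
python3 - <<'E'
from h import *
s=r.read_state();print(s)
for n in ["top","side"]:
    p=r.camera(n);save(p,n+"0.png");print(n,p["position"],p["orientation"],p["K"])
    for q in ["weight_200","weight_100","weight_pan","beam"]:
        for d in r.recognise(p,q)[:6]: print(q,d["confidence"],np.round(d["uv"]),np.round(world(p,d["uv"])))
    for d in r.tip_of(p,"weight_pan"): print("tip",d["confidence"],d["uv"],world(p,d["uv"]))
E
```

```text
{'time': 0.0, 'joints': array([ 1.18564632e+00,  3.79373412e-01,  1.73478334e+00, -2.18392188e-05,
        1.02853293e+00, -3.32879347e-02]), 'joint_vel': array([-1.55501015e-04, -5.92309139e-04,  3.31200587e-05,  2.13929806e-03,
        2.31857067e-04,  1.00219473e-03]), 'effort': array([ 1.91718442e-03, -7.63718963e+01, -4.34369516e+01,  6.51760865e-02,
        4.23905952e-02, -9.64429091e-05]), 'ee_pos': array([241.17773752, 656.93189829, 404.11146005]), 'tcp_rot': array([-5.49802661e-01, -3.09289540e+00,  1.69162023e-03]), 'wrist_force': array([ 0.23157058, -0.2397401 ,  0.03448441]), 'moment': array([ 0.00576595,  0.00262391, -0.02106961]), 'grip_force': 0.0, 'grip_width': 91.2781024428467}
top [ 322.82808401   99.00873358 1024.77542739] [ 0.13762749 -0.14573095 -1.55529433] [[506.93713654   0.         324.42472913]
 [  0.         506.93713654 233.82392256]
 [  0.           0.           1.        ]]
weight_200 0.72 [267. 253.] [462. 206.  51.]
weight_200 0.69 [218. 209.] [551. 308.  39.]
weight_200 0.56 [332. 268.] [435.  80.  47.]
weight_200 0.48 [278. 324.] [326. 182.  48.]
we
[... 529 characters left out ...]
   317.09462355]
 [  0.         433.11118391 235.97508304]
 [  0.           0.           1.        ]]
weight_200 0.81 [278. 257.] [534. 105.  31.]
weight_200 0.8 [314. 307.] [459. 216.  44.]
weight_200 0.67 [333. 254.] [434.  94.  38.]
weight_200 0.65 [392. 307.] [330. 195.  32.]
weight_200 0.57 [244. 363.] [553. 321.  39.]
weight_100 0.81 [278. 257.] [534. 105.  31.]
weight_100 0.8 [314. 307.] [459. 216.  44.]
weight_100 0.67 [333. 254.] [434.  94.  38.]
weight_100 0.65 [392. 307.] [330. 195.  32.]
weight_100 0.57 [244. 363.] [553. 321.  39.]
weight_pan 0.6 [236. 166.] [624.  -5. 147.]
beam 0.48 [250. 132.] [ 645. -214.   81.]
tip 0.98 [237.0, 162.9] [623.22273433 -15.41544222 146.23463795]
```

View pics/top0.png

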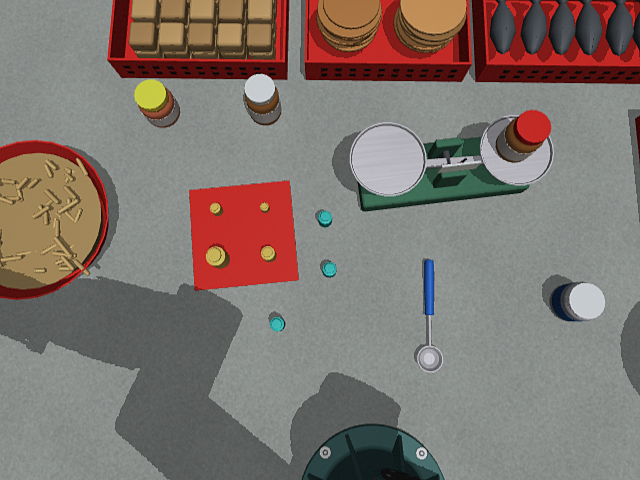

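View pics/side0.png

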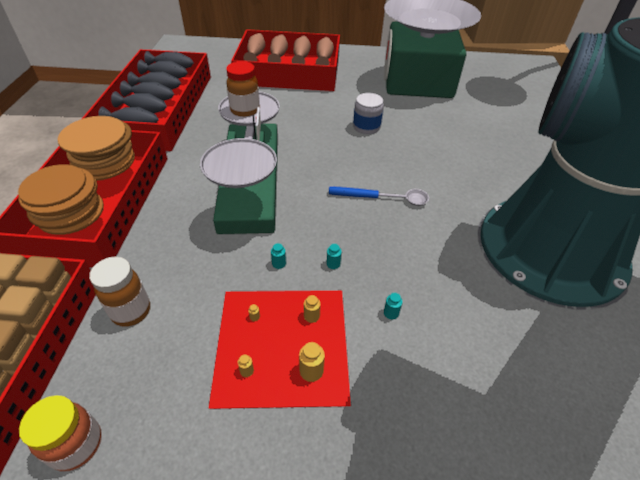

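Top view: the four brass weights are on the mat, with 500 g at (215,256), one at (267,253), one at (215,208) and the smallest at (264,207). There are three turquoise look-alikes at (325,217), (330,269) and (277,324). The empty pan is at (386,158) and the jar pan at (517,150). By size, 200 g is (267,253) and 100 g is (215,208). In the side view these are at (312,308) and (245,365).

```bash
python3 - <<'E'
from h import *
for n in ["top","side"]:
    p=r.camera(n)
    if n=="side": cv2.imwrite("pics/crop.png",cv2.resize(np.ascontiguousarray(p["color"][280:410,200:360,::-1]),None,fx=4,fy=4,interpolation=cv2.INTER_CUBIC))
    for d in r.tip_of(p,"weight_200"): print(n,"tip",d["confidence"],np.round(d["uv"],1),np.round(world(p,d["uv"],3),1))
    hsv=cv2.cvtColor(p["color"],cv2.COLOR_RGB2HSV)
    m=cv2.inRange(hsv,(18,90,60),(32,255,255))
    k,l,st,c=cv2.connectedComponentsWithStats(m)
    for i in range(1,k):
        w=world(p,c[i],20)
        if st[i,4]>15 and 400<w[0]<600 and 150<w[1]<350:
            v,u=np.where(l==i); P=np.array([world(p,(a,b)) for a,b in zip(u,v)]); zt=np.percentile(P[:,2],90); T=P[P[:,2]>zt-4]
            print(n,st[i],np.round(c[i]),"ztop",round(zt,1),"top centre",np.round((T[:,:2].max(0)+T[:,:2].min(0))/2,1),"ext",np.round(np.ptp(P[:,:2],0)))
E
```

```text
top tip 0.66 [331.5 271.1] [433.1  79.6   3. ]
top tip 0.61 [278.8 323.7] [327.3 183.3   3. ]
top tip 0.58 [217.9 209. ] [559.1 315.2   3. ]
top tip 0.56 [267.5 252.2] [470.2 210.1   3. ]
top [210 203  13  13 113] [216. 209.] ztop 43.6 top centre [442.5 209.9] ext [241. 226.]
top [260 203   9   9  62] [264. 207.] ztop 33.6 top centre [444.3 161.1] ext [243. 127.]
top [206 247  24  21 357] [217. 257.] ztop 70.8 top centre [395.3 208.5] ext [149. 224.]
top [261 246  15  16 172] [268. 253.] ztop 52.8 top centre [398.1 156.4] ext [155. 120.]
side tip 0.97 [313.  312.9] [461.  200.8   3. ]
side tip 0.84 [244.3 366.7] [559.  309.6   3. ]
side tip 0.8 [332.5 264.1] [434.2  89.    3. ]
side tip 0.67 [389.8 313.9] [328.7 189.8   3. ]
side tip 0.56 [281.  263.7] [531.5  97.9   3. ]
side [304 296  16  26 324] [311. 309.] ztop 51.0 top centre [462.6 206.9] ext [25. 22.]
side [249 305  10  15 114] [254. 312.] ztop 32.4 top centre [559.6 217.9] ext [15. 15.]
side [300 343  24  38 756] [311. 361.] ztop 69.1 top centre [448.1 453.1] ext [ 41. 318.]
side [239 355  14  21 228] [245. 365.] ztop 42.4 top centre [495.5 460.6] ext [132. 303.]
```

View pics/crop.png

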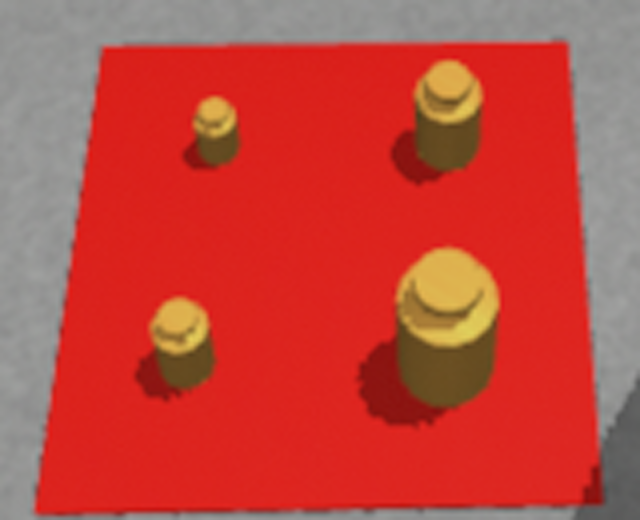

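The crop confirms the choice: the second-largest weight is at crop (448,115) and the third-largest at (182,343). Their measured tops, 51 and 42 mm, match 52 and 42 expected. Next I move above the 200 g weight.

```bash
cat >> h.py <<'E'
def shift(xyz,cmd=None):
    s=r.read_state();M=R.from_rotvec(s["tcp_rot"]).as_matrix()
    return np.round(M.T@(np.array(xyz)-s["ee_pos"])/10,2)
E
python3 -c "
from h import *
print(shift([462,206,320]))"
```

```text
[-36.27 -34.74   8.47]
```

play_rows(commands=[[6,-9,-8.7,2.1,0],[6,-18,-17.4,4.2,0],[6,-27,-26,6.3,0],[6,-36.3,-34.7,8.4,0],[6,-36.3,-34.7,8.4,0],[6,-36.3,-34.7,8.4,0],[6,-36.3,-34.7,8.4,0],[6,-36.3,-34.7,8.4,0],[6,-36.3,-34.7,8.4,0],[6,-36.3,-34.7,8.4,0],[6,-36.3,-34.7,8.4,0],[6,-36.3,-34.7,8.4,0],[6,-36.3,-34.7,8.4,0],[6,-36.3,-34.7,8.4,0],[6,-36.3,-34.7,8.4,0],[6,-36.3,-34.7,8.4,0]])

```text
time: 2.8
ee_pos: [462.4, 206.3, 320.7]
tcp_rot: [0.55, 3.093, 0.0]
wrist_force: [0.3, -0.4, -0.9]
grip_width: 59.8
grip_force: 0.0
```

```bash
cat >> h.py <<'E'
def blobs(n,h):
    "brass blobs; centre found on the plane of the knob's top z=h"
    p=r.camera(n);hsv=cv2.cvtColor(p["color"],cv2.COLOR_RGB2HSV)
    m=cv2.inRange(hsv,(16,90,40),(34,255,255));k,l,st,c=cv2.connectedComponentsWithStats(m)
    for i in range(1,k):
        if st[i,4]<40: continue
        v,u=np.where(l==i);P=np.array([world(p,(a,b)) for a,b in zip(u,v)]);zt=np.percentile(P[:,2],97)
        T=P[P[:,2]>zt-3]
        print(st[i],np.round(c[i]),"ztop",round(zt,1),"top mean",np.round(T.mean(0),1),"mid",np.round((T.max(0)+T.min(0))/2,1),np.round(np.ptp(T,0)))
    return p
E
python3 - <<'E'
from h import *
print(r.read_state()["ee_pos"])
p=blobs("wrist",52);save(p,"w1.png");print(p["position"],p["orientation"])
E
```

```text
[462.40913045 206.30827097 320.74352734]
[ 421  148   81   67 4073] [462. 180.] ztop 71.5 top mean [451.6 305.7  73. ] mid [424.1 277.3 185.2] [ 83.  83. 233.]
[ 302  213   40   51 1631] [322. 238.] ztop 53.6 top mean [460.5 208.1  54.9] mid [426.7 217.1 176.2] [ 88.  37. 251.]
[ 478  277   45   37 1149] [500. 296.] ztop 44.5 top mean [537.5 310.7  63.2] mid [470.1 279.9 171.7] [175.  88. 260.]
[366 323  23  26 469] [376. 337.] ztop 221.2 top mean [434.5 230.7 221.5] mid [434.4 230.7 221.7] [2. 4. 2.]
[ 157  332   28   72 1050] [168. 368.] ztop 231.0 top mean [420.7 187.5 230.8] mid [404.8 209.9 265. ] [44. 52. 74.]
[ 457  332   28   72 1046] [473. 368.] ztop 231.1 top mean [443.1 248.1 230.6] mid [416.6 243.2 265. ] [68. 15. 74.]
[ 216  418  401   31 9727] [428. 436.] ztop 242.2 top mean [443.5 232.2 241.1] mid [420.3 232.1 270.6] [75. 70. 63.]
[382.70634294 235.76045268 301.90891238] [-0.2586117  -0.18146137  1.20993917]
```

View pics/w1.png

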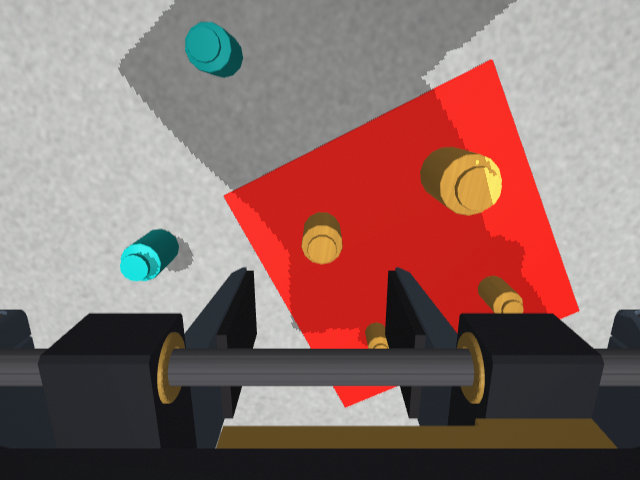

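Wrist view: the 200 g weight is at (322,240), centred between the fingers, with its knob top at about (322,245). The 100 g weight is partly hidden at (508,300).

```bash
python3 - <<'E'
from h import *
p=r.camera("wrist")
a=world(p,(322,245),52);print(a, world(p,(511,306),42))
print(shift([a[0],a[1],200]))
t=r.camera("top");print(world(t,(267.5,253.5),52),world(t,(215,208),42))
for d in r.tip_of(t,"weight_pan"): print(world(t,d["uv"],147))
E
```

```text
[459.33956839 208.8511333   52.        ] [550.21662701 316.68378073  42.        ]
[ 0.38  0.14 12.07]
[460.6020353  204.67380086  52.        ] [552.06462688 312.76036548  42.        ]
[622.2528236   -4.79241814 147.        ]
```

play_rows(commands=[[6,0.2,0,4,0],[6,0.2,0,8,0],[6,0.2,0,10,0],[6,0.2,0,11,0],[6,0.2,0,12,0],[6,0.2,0,12,0],[6,0.2,0,12,0],[2,0.2,0,12,0],[2,0.2,0,12,0],[2,0.2,0,12,0],[2,0.2,0,12,0],[2,0.2,0,12,0],[2,0.2,0,12,0],[2,0.2,0,11,0],[2,0.2,0,8,0],[2,0.2,0,4,0],[2,0.2,0,0,0],[2,0.2,0,-4,0],[2,0.2,0,-8,0],[2,0.2,0,-8,0]], grip_force=15)

```text
time: 5.5
ee_pos: [460.9, 207.1, 403.9]
tcp_rot: [0.549, 3.089, 0.004]
wrist_force: [0.6, 0.2, -2.2]
grip_width: 27.6
grip_force: 15.0
```

```bash
python3 - <<'E'
from h import *
p=r.camera("wrist");save(p,"w2.png")
for n in ["top","side"]:
    t=r.camera(n)
    # pan disc: outer rim from depth points near z~150
    m=np.zeros((480,640),bool)
    for d in r.regions_of(t,"weight_pan")[:1]: m=d["mask"]
    v,u=np.where(m);P=np.array([world(t,(a,b)) for a,b in zip(u,v)]);P=P[(P[:,2]>138)&(P[:,2]<160)]
    print(n,len(P),P.min(0),P.max(0),np.median(P,0))
    if len(P)>20:
        c,rad=cv2.minEnclosingCircle(P[:,:2].astype(np.float32));print(c,rad)
    for d in r.tip_of(t,"weight_pan"): print(d["confidence"],d["uv"],world(t,d["uv"],147))
    h=cv2.cvtColor(t["color"],cv2.COLOR_RGB2HSV)
print(r.read_state()["ee_pos"],shift([623,-10,400]))
E
```

```text
top 4460 [553.20522029 -86.67480328 140.41314004] [691.62734219  50.98452077 157.59635988] [623.09457372 -17.8881251  147.40365434]
(622.6784057617188, -17.191343307495117) 70.08964538574219
0.81 [383.3, 157.3] [625.34439667  -9.89680963 147.        ]
side 2960 [551.23242341 -88.6741065  142.06191362] [690.24370898  51.91383603 155.29485362] [620.65334433 -17.71396615 146.78025719]
(619.7843627929688, -17.970266342163086) 71.22333526611328
0.81 [235.7, 163.7] [624.78093331 -11.84391914 147.        ]
[460.33418658 206.89964594 399.64701782] [-22.75 -14.76  -0.05]
```

View pics/w2.png

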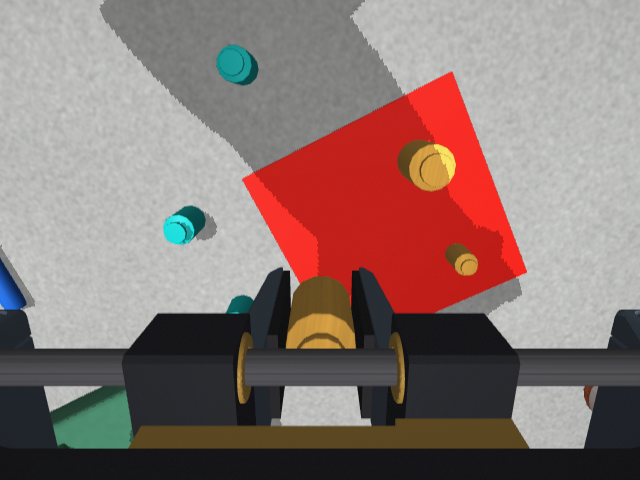

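The 200 g weight is held, at (322,310). The pan centre measures about (622,-17.5) with its floor at 147. I will place the 200 g about 24 mm to the near side of centre.

```bash
python3 -c "
from h import *
print(shift([599.5,-9,375]))"
```

```text
[-20.51 -15.47   2.45]
```

play_rows(commands=[[2,-4,-3.1,0,0],[2,-8,-6.2,0,0],[2,-12,-9.3,0,0],[2,-16,-12.4,0,0],[2,-19,-14.5,0,0],[2,-20.5,-15.5,1,0],[2,-20.5,-15.5,2,0],[2,-20.5,-15.5,2.5,0],[2,-20.5,-15.5,2.5,0],[2,-20.5,-15.5,2.5,0],[2,-20.5,-15.5,2.5,0]])

```text
time: 7.22
ee_pos: [599.6, -8.8, 376.2]
tcp_rot: [0.549, 3.093, 0.0]
wrist_force: [-0.4, 0.2, -2.5]
grip_width: 27.4
grip_force: 15.0
```

```bash
python3 - <<'E'
from h import *
s=r.read_state();print(s["ee_pos"],s["wrist_force"],shift([599.5,-9,345]))
t=r.camera("side");save(t,"s2.png")
cv2.imwrite("pics/s2.png",cv2.resize(np.ascontiguousarray(t["color"][60:260,130:370,::-1]),None,fx=3,fy=3))
E
```

```text
[599.55525116  -8.84168764 376.17318198] [-0.41181064  0.2109257  -2.45063121] [ 0.   -0.02  3.12]
```

View pics/s2.png

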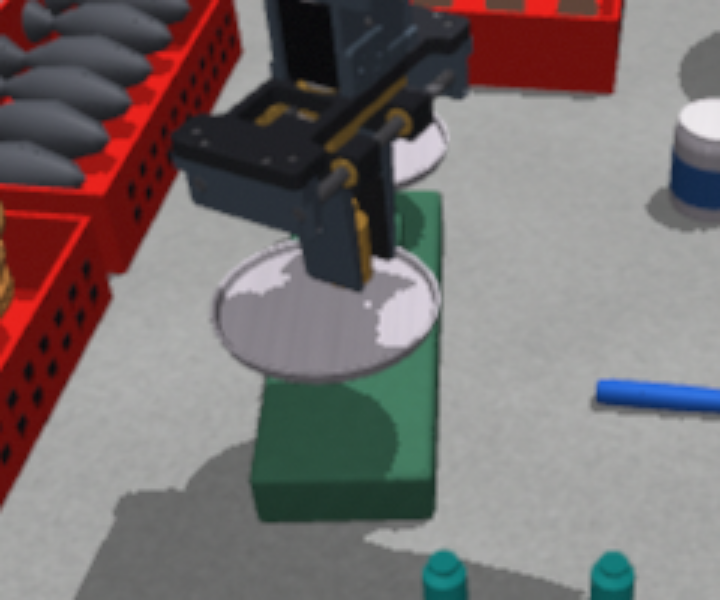

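Side view: the weight is over the pan, with the fingers at crop (345,270). I lower it gently.

play_rows(commands=[[2,0,0,1,0],[2,0,0,2,0],[2,0,0,2.6,0],[2,0,0,2.8,0],[2,0,0,3.0,0],[2,0,0,3.0,0],[2,0,0,3.0,0]])

```text
time: 8.15
ee_pos: [599.6, -9.2, 345.9]
tcp_rot: [0.55, 3.093, 0.0]
wrist_force: [-0.4, 1.1, -1.9]
grip_width: 27.3
grip_force: 15.0
```

play_rows(commands=[[2,0,0,0.1,0],[2,0,0,0.1,0],[2,0,0,0.2,0],[2,0,0,0.2,0]])

```text
time: 8.65
ee_pos: [599.7, -9.2, 343.8]
tcp_rot: [0.55, 3.093, 0.0]
wrist_force: [-0.4, -0.6, 0.3]
grip_width: 27.2
grip_force: 15.0
```

play_rows(commands=[[5,0,0,0,0],[5,0,0,0,0],[5,0,0,0,0],[5,0,0,0,0],[5,0,0,-1,0],[5,0,0,-3,0],[5,0,0,-6,0],[5,0,0,-8,0],[5,0,0,-8,0],[5,0,0,-8,0]])

```text
time: 9.9
ee_pos: [599.3, -9.1, 423.1]
tcp_rot: [-0.55, -3.092, 0.0]
wrist_force: [-0.2, -0.1, 0.1]
grip_width: 50.0
grip_force: 0.0
```

```bash
python3 - <<'E'
from h import *
p=r.camera("wrist");save(p,"w3.png")
print(r.read_state()["ee_pos"],shift([552.5,313,320]))
E
```

```text
[599.26023636  -9.12977869 422.75609331] [15.47 28.63 10.28]
```

View pics/w3.png

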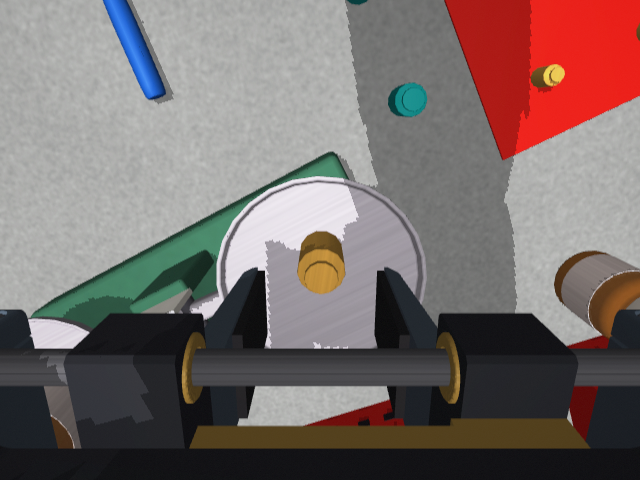

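The 200 g weight stands upright in the pan at (322,265), clear of the rim, with free floor on the far side. Now for the 100 g.

play_rows(commands=[[5,3,5.7,0,0],[5,6,11.4,0,0],[5,9,17,0,0],[5,12,23,3,0],[5,15,27,7,0],[5,15.5,28.6,10,0],[5,15.5,28.6,10.3,0],[5,15.5,28.6,10.3,0],[5,15.5,28.6,10.3,0],[5,15.5,28.6,10.3,0]])

```text
time: 11.2
ee_pos: [553.1, 312.1, 321.8]
tcp_rot: [0.551, 3.092, 0.001]
wrist_force: [0.5, -0.3, -0.2]
grip_width: 49.8
grip_force: 0.0
```

```bash
python3 - <<'E'
from h import *
print(r.read_state()["ee_pos"])
p=r.camera("wrist");save(p,"w4.png")
hsv=cv2.cvtColor(p["color"],cv2.COLOR_RGB2HSV)
m=cv2.inRange(hsv,(16,90,40),(34,255,255));k,l,st,c=cv2.connectedComponentsWithStats(m)
for i in range(1,k):
    if st[i,4]>80 and c[i][1]<340: print(st[i],c[i],world(p,c[i],30))
E
```

```text
[553.07588441 312.12682539 321.78923668]
[ 218   65   71   69 3717] [252.50363196  99.24266882] [451.2756373 304.5226359  30.       ]
[311 215  31  39 951] [325.57202944 234.61093586] [551.16147728 317.36557589  30.        ]
[192 267  30  32 678] [206.4660767  282.46460177] [555.33152432 224.35233348  30.        ]
```

View pics/w4.png

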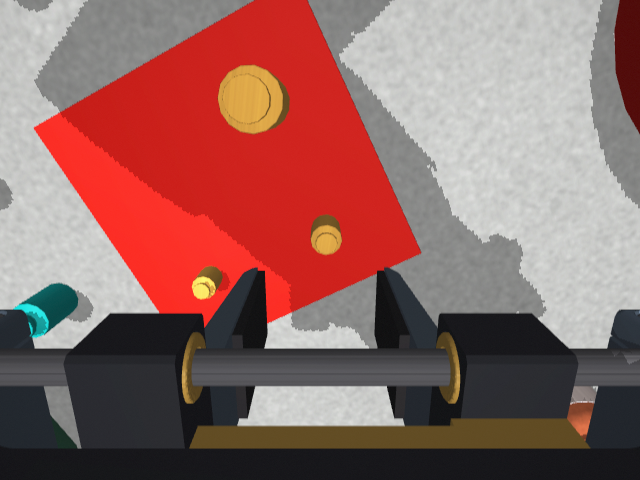

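The 100 g weight is at (326,238), about 2 mm from the midline. The 50 g at (206,282) is clear of the fingers. Now I grasp it.

play_rows(commands=[[5,0.1,0.2,4,0],[5,0.1,0.2,8,0],[5,0.1,0.2,10,0],[5,0.1,0.2,11,0],[5,0.1,0.2,12.1,0],[5,0.1,0.2,12.1,0],[5,0.1,0.2,12.1,0],[5,0.1,0.2,12.1,0]])

```text
time: 12.25
ee_pos: [552.6, 315.1, 200.4]
tcp_rot: [0.55, 3.092, 0.001]
wrist_force: [0.5, 1.0, -0.9]
grip_width: 50.1
grip_force: 0.0
```

play_rows(commands=[[1.5,0,0,0,0],[1.5,0,0,0,0],[1.5,0,0,0,0],[1.5,0,0,0,0],[1.5,0,0,0,0],[1.5,0,0,0,0],[1.5,0,0,-1,0],[1.5,0,0,-4,0],[1.5,0,0,-8,0],[1.5,0,0,-12,0],[1.5,0,0,-16,0],[1.5,0,0,-20,0],[1.5,0,0,-20,0],[1.5,0,0,-20,0],[1.5,0,0,-20,0]], grip_force=12)

```text
time: 14.12
ee_pos: [552.0, 314.8, 398.4]
tcp_rot: [-0.549, -3.091, 0.002]
wrist_force: [0.2, 0.2, -0.3]
grip_width: 21.1
grip_force: 12.0
```

```bash
python3 -c "
from h import *
print(r.read_state()['ee_pos'],shift([646.5,-26.5,375]))"
```

```text
[552.01285396 314.78594671 398.41081186] [-20.63 -28.78   2.36]
```

play_rows(commands=[[1.5,-4,-5,-2,0],[1.5,-8,-10,-2,0],[1.5,-12,-15,-2,0],[1.5,-16,-20,-2,0],[1.5,-19,-25,-2,0],[1.5,-20.6,-28.8,-2,0],[1.5,-20.6,-28.8,-2,0],[1.5,-20.6,-28.8,-2,0],[1.5,-20.6,-28.8,-2,0],[1.5,-20.6,-28.8,0,0],[1.5,-20.6,-28.8,2.4,0],[1.5,-20.6,-28.8,2.4,0],[1.5,-20.6,-28.8,2.4,0],[1.5,-20.6,-28.8,2.4,0]])

```text
time: 15.88
ee_pos: [646.8, -26.3, 376.6]
tcp_rot: [0.549, 3.092, 0.0]
wrist_force: [0.6, -0.4, -1.0]
grip_width: 21.4
grip_force: 12.0
```

```bash
python3 - <<'E'
from h import *
s=r.read_state();print(s["ee_pos"],s["wrist_force"])
p=r.camera("wrist");save(p,"w5.png")
E
```

```text
[646.76179443 -26.28988736 376.55088657] [ 0.56059098 -0.44736859 -1.03524698]
```

View pics/w5.png

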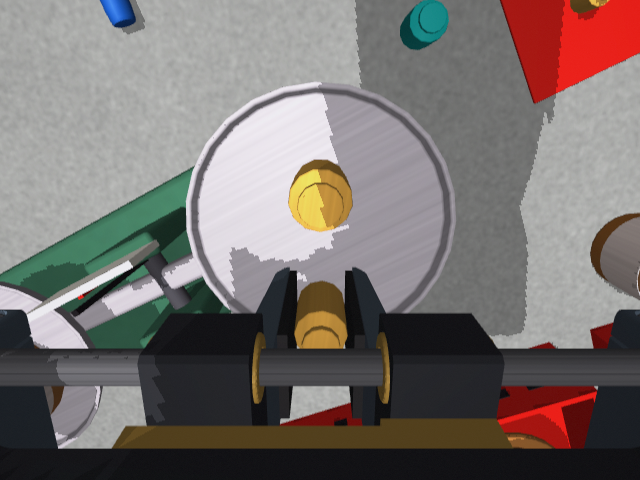

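Wrist view: the 200 g stands at (320,190), and the held 100 g at (320,310) is over the far part of the pan, rather near the rim. I shift 8 mm inward and lower.

play_rows(commands=[[1.5,0.8,0,0,0],[1.5,0.8,0,1,0],[1.5,0.8,0,2,0],[1.5,0.8,0,2.6,0],[1.5,0.8,0,2.9,0],[1.5,0.8,0,3.1,0],[1.5,0.8,0,3.1,0],[1.5,0.8,0,3.1,0]])

```text
time: 16.92
ee_pos: [639.1, -23.6, 345.0]
tcp_rot: [0.55, 3.093, -0.0]
wrist_force: [0.2, 1.0, -1.0]
grip_width: 21.4
grip_force: 12.0
```

play_rows(commands=[[1.5,0,0,0.1,0],[1.5,0,0,0.2,0],[1.5,0,0,0.2,0],[1.5,0,0,0.2,0]])

```text
time: 17.42
ee_pos: [639.0, -23.6, 342.8]
tcp_rot: [0.55, 3.093, -0.0]
wrist_force: [0.0, 0.7, -0.5]
grip_width: 21.5
grip_force: 12.0
```

play_rows(commands=[[1.5,0,0,0.1,0],[1.5,0,0,0.1,0],[1.5,0,0,0.1,0]])

```text
time: 17.8
ee_pos: [639.0, -23.6, 341.7]
tcp_rot: [-0.55, -3.093, 0.0]
wrist_force: [-0.2, 0.4, 0.1]
grip_width: 21.5
grip_force: 12.0
```

Contact confirmed: the force went from -1 to 0. I release.

play_rows(commands=[[3.8,0,0,0,0],[3.8,0,0,0,0],[3.8,0,0,0,0],[3.8,0,0,0,0],[3.8,0,0,0,0],[3.8,0,0,0,0],[3.8,0,0,0,0],[3.8,0,0,0,0],[3.8,0,0,-1,0],[3.8,0,0,-3,0],[3.8,0,0,-6,0],[3.8,0,0,-10,0],[3.8,0,0,-15,0],[3.8,0,0,-18,0],[3.8,0,0,-18,0],[3.8,0,0,-18,0]])

```text
time: 19.8
ee_pos: [638.7, -23.6, 521.8]
tcp_rot: [-0.55, -3.093, -0.0]
wrist_force: [0.4, -0.0, -1.2]
grip_width: 38.1
grip_force: 0.0
```

play_rows(commands=[[3.8,5,5,0,0],[3.8,10,10,0,0],[3.8,10,15,0,0],[3.8,10,20,0,0],[3.8,10,20,0,0],[3.8,10,20,0,0],[3.8,10,20,0,0],[3.8,10,20,0,0],[3.8,10,20,0,0],[3.8,10,20,0,0]])

```text
time: 21.05
ee_pos: [614.0, 198.4, 521.8]
tcp_rot: [0.55, 3.093, 0.0]
wrist_force: [0.2, 0.9, -0.1]
grip_width: 37.9
grip_force: 0.0
```

```bash
python3 - <<'E'
from h import *
print(r.read_state()["time"])
t=r.camera("top")
for d in r.regions_of(t,"weight_pan")[:1]:
    v,u=np.where(d["mask"]);print("pan z",np.median([world(t,(a,b))[2] for a,b in zip(u,v)]))
s=r.camera("side")
f=lambda i:cv2.resize(np.ascontiguousarray(i[:,:,::-1]),(400,400))
cv2.imwrite("pics/fin.png",np.hstack([f(t["color"][90:250,330:560][:,:160]),f(s["color"][80:240,160:320])]))
E
```

```text
21.05
pan z 130.28818117207823
```

View pics/fin.png

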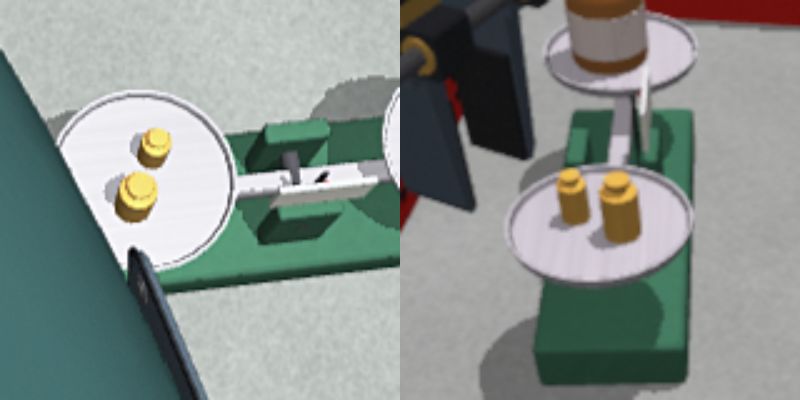

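Both weights stand upright side by side, at left crop (155,148) and (137,197), and the pan has sunk about 17 mm. I let it settle, then hand in.

play_rows(commands=[[3.8,0,0,0,0],[3.8,0,0,0,0],[3.8,0,0,0,0],[3.8,0,0,0,0],[3.8,0,0,0,0],[3.8,0,0,0,0],[3.8,0,0,0,0],[3.8,0,0,0,0],[3.8,0,0,0,0],[3.8,0,0,0,0],[3.8,0,0,0,0],[3.8,0,0,0,0]])

```text
time: 22.7
ee_pos: [614.0, 198.6, 521.7]
tcp_rot: [-0.55, -3.093, 0.0]
wrist_force: [-0.2, -0.3, 0.1]
grip_width: 38.0
grip_force: 0.0
```

```bash
python3 - <<'E'
from h import *
for n in ["top","side"]:
    t=r.camera(n)
    for d in r.regions_of(t,"weight_pan")[:1]:
        v,u=np.where(d["mask"]);z=np.median([world(t,(a,b))[2] for a,b in zip(u,v)]);print("pan z",z)
if 124<z<134: print(r.close_job())
E
```

```text
pan z 130.26346217787193
pan z 129.68702820486146
the job is handed in; nothing more can be done
None
```

The 200 g and 100 g weights stand upright side by side in the formerly empty pan, which sank about 17 mm and held steady (18 mm expected at balance), so the beam should be level; the gripper is clear and the job was handed in at about 23 s, result not shown.

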